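Turn the upturned trivet over at the plate rail

ROBOT

A 6-joint arm with a two-finger parallel gripper is mounted at the origin on the work surface. World frame = base frame: x ahead of the robot, y to its left, z up, the work surface at z = 0. Lengths are in m, angles in degrees, forces in N, time in s.
With the tool pointing down it reaches from about 0.3 to 0.85 m from the base axis. Payload 5.4 kg.
Tool frame: the origin (TCP) lies midway between the tips of the shut fingers; the grasp point (between the pads) lies 19 mm behind it; x points along the fingers, y is the direction in which the jaws open and shut, and the axes are right-handed (so a half turn about x gives the same grasp; the last joint's range is limited). The gripper opens to 85 mm and grips with 20 to 120 N. Pads are 22 mm wide; open, the fingers measure 114 mm over their backs; the gripper's body (76 mm by 85 mm) begins 54 mm behind the grasp point. The pads swing forward as they close: fully open they stand 13 mm farther back than shut.
Start: joints at [51.503, 9.076, 91.501, -0, 79.423, -12.038], TCP at [0.256, 0.515, 0.231] pointing down, gripper open.
Joint ranges: [-166.64, 166.64], [-54.1, 131.32], [10.49, 154.53], [-73.88, 253.88], [9.74, 151.15], [-171.62, 171.62]. Speed limits (degrees/s): [147.25, 147.25, 180, 180, 180, 180].

INTERFACE

Orientations are given as a 3x3 rotation matrix whose columns are the frame's x, y, z axes.
In Python, from bench import arm gives the robot as it stands.
- The arm moves only by the tool servo_tool, never from a script. Its argument "targets" is a list of rows, each a list of 7 numbers: the turn, a rotation vector about the tool's x, y, z in degrees, then the shift along the tool's x, y, z in m, then the opening, from 0 (shut) to 1 (fully open). A call has 1 to 5 rows; each row is the pose to reach, as a shift and turn from the pose measured when the call began, along the tool's axes at that moment; what a row does not reach only later rows make up. A row lasts 1/12 s, in which the tool goes at most 41.7 mm and 7.16 degrees, less where a joint would pass 70% of its speed; a pose out of reach is approached as far as the arm can. A call with a gripper value outside its range is refused whole. The fingers move at their own pace and stop on an object; "newtons" is the grip in N (left out, the last holds). Time passes only in rows, so rows that repeat a pose let the fingers close. It gives the time, the measured TCP pose, the force and the opening at its end, in the units of the state.
- arm.state(): the state, without advancing time (a new reading comes with each control period).
- arm.capture(name): name is "scene" or "top"; returns a dict with "color" (384x512x3 uint8, red, green, blue), "range_z" (384x512 float32, m along the optical axis (not along the pixel's ray), 0 where there is no reading), "fx", "fy", "cx", "cy" (pixels), "rvec" (rotation vector, rad) and "tvec" (3), from world to camera coordinates, as OpenCV has them. Camera axes: x right, y down, z forward; pixel columns grow to the right and rows downward; lengths in m; the calibration is good to about 2 mm. A picture is of the moment at which its call begins.
- arm.close_job(): hands the job in, once; it reports no verdict.
Trained networks look in a picture, given as the dict that the camera call returned (one of the last four; its "shot" number tells which), for a name from the list of things; names that differ only in an ending like _2 or _b are one class to them, and where a whole thing is asked for, a point or a joint stands for the part that bears it (a point fixed in the world has none). Each returns a list of dicts, best first, with "confidence" (0 to 1); they miss things now and then, are a little off and sometimes report something else, mostly with a low value. They report only what shows in the picture. A call takes as long as a camera call. They do not tell look-alikes from the thing itself.
- arm.recognise(picture, thing): "bbox" ([centre column, centre row, width, height] in pixels, round what is visible of it).
The state is a dict: "time_s": time; "joint_positions": joint angles; "qvel": joint speeds; "joint_torque": joint torques, N m; "eef_pos": TCP position; "eef_rot": TCP orientation; "contact_force": force on the tool from outside, world axes, zero at the start; "torque": the same for the moment, N m; "opening": finger opening in m.
Only numpy, scipy, OpenCV 4.12 (cv2) and the standard library are available. Lean on these libraries where they do the work, as an engineer would, in place of code of your own. Each camera call takes 0.05 s, during which the arm holds its last target.

TASK

The square trivet on the pantry counter is lying upside down with its rubber feet in the air. Push it along the counter up against the slanting plate rail until it stands on edge leaning on the rail, then tip its top edge back towards you from behind, so that it ends up lying flat on its feet on the counter in front of the rail. Leave the round trivet and the teacup where they are, then let go of everything.

Things in the scene. Friction and masses are not known exactly. Their poses are not given: they have to be found in the camera images.
- trivet: Square dark wood slab 110x110x12 mm, about 0.22 kg; one face tiled white, the other with four rubber feet 6 mm high, 16 mm wide, 35 mm off centre both ways. Origin: centre of tiled face (18 mm up when done). z points to the feet side: up at the start, down when done; x, y along its edges. Starts tile down before the rail, one edge facing it within 10 degrees, 20 to 70 mm off.
- plate_rail: Fixed oak board 240 mm long, leaning back: slippery waxed front face rises at 63 degrees to a crest 60 mm high, 31 mm behind its foot; 50 mm deep, clear behind. Origin: middle of the front foot line, on the counter. x level to its back, y along it. A trivet pushed at its near edge, square and low, to the foot climbs the face and leans there, top edge 98 mm high, 50 mm behind the foot.
- round_trivet: Bystander: round trivet of the same wood and tile, 100 mm diameter, 18 mm high, already on its feet, left or right of the square one. Origin: centre of its underside, on the counter.
- teacup: Bystander: white porcelain teacup, 86 mm across, 60 mm high, handle at its own +y, on the other side of the square trivet. Origin: centre of its underside, on the counter; z up.
Things that resemble listed ones, but are neither listed nor needed, are in the scene too. Leave any orange or red look-alike of the trivet alone.

How it is judged (in metres and radians):
On the way:
1. the square trivet has been pushed up on edge and leans on the plate rail, tilted more than 50 degrees (angle between trivet's own z axis and vertical between 0.87 and 1.6 rad and contact force between trivet and plate_rail above 0.02 N and x of trivet in the frame of plate_rail above -0.06 m), for 0.2 s.
At the end, for the whole second after the job is handed in: The square trivet lies still on its feet (flat within 10 degrees, tile up, tile centre 10 to 26 mm high), its centre 20 to 250 mm before the foot of the rail and within 120 mm of the rail's middle sideways. Round trivet and teacup within 20 mm of their start, cup upright within 10 degrees (angle between trivet's own z axis and vertical above 2.967 rad and height (world z) of trivet between 0.01 and 0.026 m and x of trivet in the frame of plate_rail between -0.25 and -0.02 m and y of trivet in the frame of plate_rail between -0.12 and 0.12 m and linear speed of trivet below 0.02 m/s and distance of each of round_trivet, teacup from where it was at the start of the episode below 0.02 m and angle between teacup's own z axis and vertical below 0.17 rad); the robot touches nothing.
It fails at once if the teacup is pushed more than 20 mm or tipped more than 17 degrees (distance of teacup from where it was at the start of the episode above 0.02 m or angle between teacup's own z axis and vertical above 0.3 rad).
It fails at once if the round trivet is moved more than 20 mm (distance of round_trivet from where it was at the start of the episode above 0.02 m).
It also fails if it takes over 58 s, if anything falls off the work surface, if the arm or the gripper's body presses on something with over 40 N, if the wrist force passes 120 N, or if a joint passes its speed limit or range.

## Working session

There is one attempt and no reset: what is moved stays moved. The work goes in short steps, Python scripts to look and compute and a tool call to move; the robot and the scene stay as the last step left them, time stands still between calls to the robot, and variables do not carry over. Pictures are saved under pics/ and viewed, and the job is handed in when it is done.

Besides the shell and the picture viewer there is one more tool, called after "Call:" by a JSON object that holds its "name" and its "arguments". servo_tool: Moves the arm, as the interface text tells. Its arguments: {"type":"object","properties":{"targets":{"type":"array","items":{"type":"array","items":{"type":"number"}}},"newtons":{"type":"number"}},"required":["targets"]}

```bash
ls; mkdir -p pics; cat > h.py <<'E'
import numpy as np, cv2
from bench import arm
def snap(n,f):
    p=arm.capture(n); cv2.imwrite('pics/'+f,p['color'][:,:,::-1]); return p
def world(p):
    R=cv2.Rodrigues(np.array(p['rvec'],float))[0]; t=np.array(p['tvec'],float).ravel()
    z=p['range_z'].astype(float); v,u=np.mgrid[:z.shape[0],:z.shape[1]]
    P=np.stack([(u-p['cx'])/p['fx']*z,(v-p['cy'])/p['fy']*z,z],-1)
    W=(P-t)@R; W[z==0]=np.nan
    return W
E
python3 - <<'E'
from h import *
print({k:arm.state()[k] for k in('time_s','eef_pos','eef_rot','contact_force','opening')})
for n in('scene','top'):
    p=snap(n,n+'0.png'); np.save(n+'0.npy',world(p)); np.save(n+'0c.npy',p['color'])
    for t in('trivet','plate_rail','round_trivet','teacup'):
        print(n,t,[(np.round(d['bbox']).tolist(),round(d['confidence'],2)) for d in arm.recognise(p,t)])
E
```

```text
pics
{'time_s': 0.0, 'eef_pos': array([0.25582385, 0.51428185, 0.23028696]), 'eef_rot': array([[-1.20770601e-03,  4.45563866e-01,  8.95249341e-01],
       [-1.46955141e-03,  8.95248237e-01, -4.45565299e-01],
       [-9.99998191e-01, -1.85372682e-03, -4.26417672e-04]]), 'contact_force': array([-0.52058195, -0.12447759, -0.04068482]), 'opening': 0.08538701933534802}
scene trivet [([322.0, 178.0, 62.0, 55.0], 0.78), ([276.0, 117.0, 46.0, 39.0], 0.58), ([198.0, 210.0, 82.0, 95.0], 0.34)]
scene plate_rail [([200.0, 211.0, 83.0, 95.0], 0.95)]
scene round_trivet [([199.0, 126.0, 44.0, 37.0], 0.92)]
scene teacup [([296.0, 255.0, 64.0, 60.0], 0.74)]
top trivet [([263.0, 178.0, 47.0, 44.0], 0.6), ([306.0, 248.0, 66.0, 62.0], 0.6), ([225.0, 245.0, 57.0, 55.0], 0.58)]
top plate_rail [([253.0, 135.0, 92.0, 22.0], 0.75)]
top round_trivet [([335.0, 180.0, 37.0, 38.0], 0.87)]
top teacup [([174.0, 178.0, 39.0, 44.0], 0.71)]
```

View pics/scene0.png

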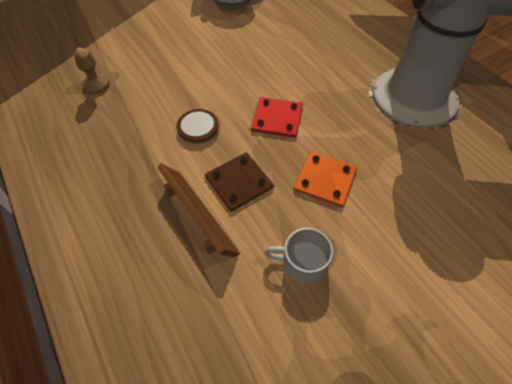

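View pics/top0.png

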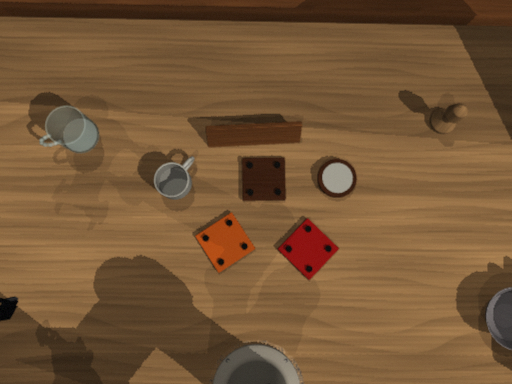

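Three square candidates: the dark one (top 264,178; scene 239,181), the orange one (top 225,243) and the red one (top 308,249). The dark wood one lies directly before the rail (top 253,135), so it fits. I'll confirm it in a crop and measure.

```bash
python3 - <<'E'
from h import *
c=np.load('top0c.npy'); W=np.load('top0.npy')
cv2.imwrite('pics/crop.png',cv2.resize(c[100:290,140:370,::-1],None,fx=3,fy=3,interpolation=cv2.INTER_CUBIC))
def reg(u0,u1,v0,v1,z0,z1):
    w=W[v0:v1,u0:u1].reshape(-1,3); return w[(w[:,2]>z0)&(w[:,2]<z1)]
for n,a in dict(tri=(232,298,148,208,.006,.03),rnd=(312,362,153,205,.006,.03),cup=(145,205,150,205,.03,.08),rail=(198,310,112,152,.008,.08),orange=(190,262,205,275,.006,.03),red=(272,345,212,285,.006,.03)).items():
    w=reg(*a); r=cv2.minAreaRect((w[:,:2]*1000).astype(np.float32))
    print(n,len(w),w.min(0).round(3),w.max(0).round(3),np.median(w,0).round(3),np.round(r[0],1),np.round(r[1],1),round(r[2],1),cv2.boxPoints(r).round(0).tolist())
w=reg(198,310,112,152,.052,.08); r=cv2.minAreaRect((w[:,:2]*1000).astype(np.float32));print('crest',r,cv2.boxPoints(r).tolist())
w=reg(198,310,112,152,.01,.052); 
A=np.c_[w,np.ones(len(w))];
m=w.mean(0);print('face?',len(w),m,np.linalg.svd(w-m)[2] if len(w)<5000 else '')
S=np.load('scene0.npy');w=S[160:260,155:242].reshape(-1,3);w=w[(w[:,2]>.01)&(w[:,2]<.08)];print(len(w),w.min(0),w.max(0))
E
```

```text
tri 1830 [ 0.448 -0.093  0.006] [0.584 0.041 0.022] [ 0.512 -0.013  0.012] [515.8 -27.6] [121.2 146.4] 6.6 [[447.0, 38.0], [464.0, -107.0], [584.0, -93.0], [568.0, 52.0]]
rnd 1194 [ 0.467 -0.248  0.007] [ 0.566 -0.151  0.025] [ 0.516 -0.199  0.018] [ 516.8 -199.5] [98.6 97.8] 0.2 [[467.0, -151.0], [468.0, -249.0], [566.0, -248.0], [566.0, -150.0]]
cup 392 [0.458 0.163 0.03 ] [0.561 0.256 0.064] [0.512 0.206 0.055] [504.4 201.6] [ 85.5 108.9] 19.1 [[446.0, 239.0], [482.0, 136.0], [563.0, 164.0], [527.0, 267.0]]
rail 1808 [ 0.599 -0.106  0.008] [0.656 0.134 0.065] [0.625 0.014 0.041] [627.9  13.5] [ 47.3 239.7] 3.6 [[597.0, 132.0], [612.0, -108.0], [659.0, -105.0], [644.0, 135.0]]
orange 1932 [0.277 0.008 0.006] [0.425 0.156 0.023] [0.351 0.082 0.012] [350.8  83. ] [110.  111.6] 33.7 [[274.0, 99.0], [336.0, 6.0], [427.0, 67.0], [366.0, 160.0]]
red 1942 [ 0.249 -0.201  0.006] [ 0.411 -0.038  0.022] [ 0.336 -0.125  0.012] [ 312.  -101.8] [110.2 179.3] 45.5 [[209.0, -78.0], [337.0, -204.0], [415.0, -125.0], [287.0, 0.0]]
crest ((636.7123413085938, 14.011962890625), (18.061397552490234, 239.74314880371094), 4.122607707977295) [[619.0873413085938, 132.92413330078125], [636.3226928710938, -106.19866943359375], [654.3373413085938, -104.90020751953125], [637.1019897460938, 134.22259521484375]]
face? 1184 [0.61989368 0.0140356  0.03163363] [[-0.06370132  0.99796537  0.00269408]
 [ 0.4934718   0.02915223  0.8692731 ]
 [-0.86742592 -0.0567033   0.49432481]]
3012 [ 0.48703257 -0.10545931  0.01000116] [0.66235134 0.13504487 0.0625061 ]
```

View pics/crop.png

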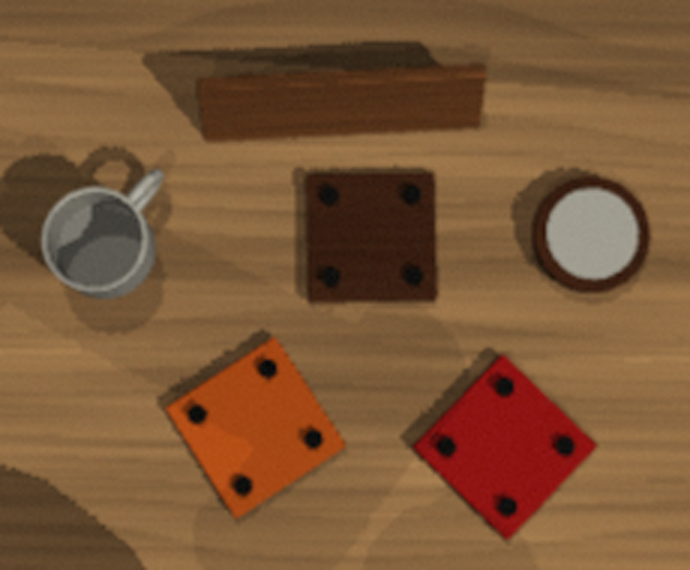

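Confirmed: the dark square with its feet up (crop 370,235) is the trivet; the red and orange ones stay. Next I fit its exact pose and add a move helper.

```bash
cat >> h.py <<'E'
from scipy.spatial.transform import Rotation as Ro
RAIL=np.array([.6035,.0145]); YAW=np.deg2rad(3.9)
ex=np.array([np.cos(YAW),np.sin(YAW)]); ey=np.array([-ex[1],ex[0]])
def railxy(p): d=np.asarray(p)[:2]-RAIL; return np.array([d@ex,d@ey])
def goal(xr,yr,z,tilt=0):  # rail frame target; tilt>0 : fingers point forward
    p=np.r_[RAIL+xr*ex+yr*ey,z]; a=np.deg2rad(tilt)
    X=np.r_[np.sin(a)*ex,-np.cos(a)]; Y=np.r_[ey,0]; return p,np.c_[X,Y,np.cross(X,Y)]
def delta(xr,yr,z,tilt=0):
    s=arm.state(); p,R=goal(xr,yr,z,tilt); Rc=np.array(s['eef_rot'])
    print('now rail',railxy(s['eef_pos']).round(4),'z',round(s['eef_pos'][2],4),'t',s['time_s'],'F',np.round(s['contact_force'],2))
    print('turn',np.rad2deg(Ro.from_matrix(Rc.T@R).as_rotvec()).round(2),'shift',(Rc.T@(p-s['eef_pos'])).round(4))
E
python3 - <<'E'
from h import *
W=np.load('top0.npy')
w=W[150:206,234:294].reshape(-1,3); w=w[(w[:,2]>.0075)&(w[:,2]<.03)&(w[:,1]>-.085)]
r=cv2.minAreaRect((w[:,:2]*1000).astype(np.float32)); print(r)
f=w[w[:,2]>.0155]; print('feet',len(f),f.mean(0)); print('trivet rail frame',railxy(w[:,:2].mean(0)))
c=np.array(r[0])/1000; print(railxy(c))
for n,q in dict(red=(.415,-.125),orange=(.427,.067),rnd=(.517,-.1995),cup=(.51,.207)).items(): print(n,railxy(q))
delta(-.19,-.035,.2)
E
```

```text
((512.641845703125, -13.801288604736328), (109.47728729248047, 107.75538635253906), 0.7370285391807556)
feet 149 [ 0.51352312 -0.01277576  0.01768316]
trivet rail frame [-0.09314061 -0.02137706]
[-0.09257267 -0.02205601]
red [-0.19755162 -0.12635607]
orange [-0.17252047  0.06438312]
rnd [-0.10085496 -0.20762111]
cup [-0.08019054  0.19841365]
now rail [-0.3125  0.5227] z 0.2313 t 0.5 F [0.03 0.47 0.77]
turn [-30.36  -0.     0.  ] shift [ 0.0313 -0.4193  0.3876]
```

Call:
{"name": "servo_tool", "arguments": {"targets": [[-30.4, 0, 0, 0.03, -0.408, 0.381, 0.5], [-30.4, 0, 0, 0.03, -0.408, 0.381, 0.5], [-30.4, 0, 0, 0.03, -0.408, 0.381, 0.5], [-30.4, 0, 0, 0.03, -0.408, 0.381, 0.5], [-30.4, 0, 0, 0.03, -0.408, 0.381, 0.5]]}}

```text
time_s: 0.92
eef_pos: [0.3126, 0.3259, 0.221]
eef_rot: [[0.001, -0.075, 0.997], [0.0, 0.997, 0.075], [-1.0, 0.0, 0.001]]
contact_force: [0.9, 0.3, 0.7]
opening: 0.0425
```

```bash
python3 -c "
from h import *
delta(-.19,-.022,.2)"
```

```text
now rail [-0.2691  0.3305] z 0.221 t 0.9167 F [0.87 0.27 0.75]
turn [ 0.41  0.03 -0.02] shift [ 0.0209 -0.353   0.0765]
```

Call:
{"name": "servo_tool", "arguments": {"targets": [[0.4, 0, 0, 0.02, -0.353, 0.076, 0.5], [0.4, 0, 0, 0.02, -0.353, 0.076, 0.5], [0.4, 0, 0, 0.02, -0.353, 0.076, 0.5], [0.4, 0, 0, 0.02, -0.353, 0.076, 0.5], [0.4, 0, 0, 0.02, -0.353, 0.076, 0.5]]}}

```text
time_s: 1.33
eef_pos: [0.3715, 0.1257, 0.2097]
eef_rot: [[0.002, -0.069, 0.998], [0.001, 0.998, 0.069], [-1.0, 0.0, 0.002]]
contact_force: [0.8, 1.4, -0.0]
opening: 0.0428
```

```bash
python3 -c "
from h import *
delta(-.19,-.022,.2,8)"
```

```text
now rail [-0.2239  0.1267] z 0.2097 t 1.3333 F [ 0.81  1.42 -0.03]
turn [ 0.03 -7.88 -0.02] shift [ 0.0097 -0.1487  0.0338]
```

Call:
{"name": "servo_tool", "arguments": {"targets": [[0, -7.9, 0, 0.06, -0.149, 0.03, 0.5], [0, -7.9, 0, 0.06, -0.149, 0.03, 0.5], [0, -7.9, 0, 0.06, -0.149, 0.03, 0.5], [0, -7.9, 0, 0.06, -0.149, 0.03, 0.5], [0, -7.9, 0, 0.06, -0.149, 0.03, 0.5]]}}

```text
time_s: 1.75
eef_pos: [0.4114, -0.0261, 0.1479]
eef_rot: [[0.137, -0.061, 0.989], [0.008, 0.998, 0.061], [-0.991, -0.001, 0.137]]
contact_force: [-0.9, 1.5, 0.4]
opening: 0.0428
```

```bash
python3 -c "
from h import *
delta(-.18,-.022,.02,8)"
```

```text
now rail [-0.1944 -0.0274] z 0.1479 t 1.75 F [-0.92  1.49  0.36]
turn [-0.39 -0.1   0.1 ] shift [ 0.1286  0.0056 -0.0034]
```

Call:
{"name": "servo_tool", "arguments": {"targets": [[-0.4, 0, 0, 0.04, 0.005, -0.003, 0.5], [-0.4, 0, 0, 0.08, 0.005, -0.003, 0.5], [-0.4, 0, 0, 0.105, 0.005, -0.003, 0.5], [-0.4, 0, 0, 0.128, 0.005, -0.003, 0.5], [-0.4, 0, 0, 0.128, 0.005, -0.003, 0.5]]}}

```text
time_s: 2.17
eef_pos: [0.4222, -0.0188, 0.0165]
eef_rot: [[0.129, -0.068, 0.989], [0.011, 0.998, 0.067], [-0.992, 0.002, 0.129]]
contact_force: [-0.2, 0.1, -0.5]
opening: 0.0426
```

```bash
python3 -c "
from h import *
delta(-.18,-.022,.008,8)
p=snap('scene','s1.png')
c=p['color'][100:290,140:370,::-1];cv2.imwrite('pics/s1c.png',cv2.resize(c,None,fx=3,fy=3))"
```

```text
now rail [-0.1832 -0.0208] z 0.0165 t 2.1667 F [-0.24  0.1  -0.51]
turn [-0.02 -0.58 -0.13] shift [ 0.0088 -0.0012  0.002 ]
```

View pics/s1c.png

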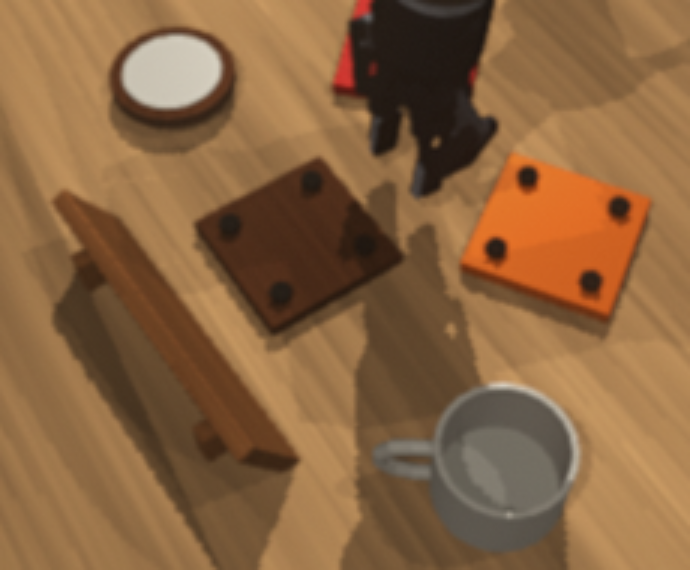

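The fingers (crop 380,150 and 425,190) stand just before the trivet's near edge, clear of red and orange. I lower them gently until they touch the counter.

Call:
{"name": "servo_tool", "arguments": {"targets": [[0, 0, 0, 0.004, 0, 0, 0.5], [0, 0, 0, 0.008, 0, 0, 0.5], [0, 0, 0, 0.01, 0, 0, 0.5], [0, 0, 0, 0.01, 0, 0, 0.5]]}}

```text
time_s: 2.55
eef_pos: [0.4256, -0.0194, 0.0096]
eef_rot: [[0.133, -0.068, 0.989], [0.009, 0.998, 0.068], [-0.991, 0.0, 0.134]]
contact_force: [0.1, 0.6, -0.2]
opening: 0.0425
```

Call:
{"name": "servo_tool", "arguments": {"targets": [[0, 0, 0, 0.004, 0, -0.002, 0.5], [0, 0, 0, 0.006, 0, -0.002, 0.5], [0, 0, 0, 0.008, 0, -0.002, 0.5], [0, 0, 0, 0.008, 0, -0.002, 0.5]]}}

```text
time_s: 2.88
eef_pos: [0.4245, -0.0193, 0.0011]
eef_rot: [[0.133, -0.068, 0.989], [0.009, 0.998, 0.068], [-0.991, 0.0, 0.133]]
contact_force: [0.1, -0.1, 1.0]
opening: 0.0429
```

Call:
{"name": "servo_tool", "arguments": {"targets": [[0, 0, 0, 0.001, 0, 0, 0.5], [0, 0, 0, 0.002, 0, 0, 0.5], [0, 0, 0, 0.003, 0, 0, 0.5], [0, 0, 0, 0.003, 0, 0, 0.5]]}}

```text
time_s: 3.22
eef_pos: [0.4249, -0.0193, -0.0012]
eef_rot: [[0.132, -0.069, 0.989], [0.01, 0.998, 0.068], [-0.991, 0.001, 0.132]]
contact_force: [-5.3, 1.1, 13.0]
opening: 0.0428
```

Contact with the counter is at TCP z≈0. I back off 2 mm and start pushing.

Call:
{"name": "servo_tool", "arguments": {"targets": [[0, 0, 0, -0.003, 0, 0.001, 0.5], [0, 0, 0, -0.002, 0, 0.008, 0.5], [0, 0, 0, -0.001, 0, 0.016, 0.5], [0, 0, 0, 0, 0, 0.024, 0.5], [0, 0, 0, 0.001, 0, 0.03, 0.5]]}}

```text
time_s: 3.63
eef_pos: [0.456, -0.0174, 0.0018]
eef_rot: [[0.132, -0.069, 0.989], [0.01, 0.998, 0.068], [-0.991, 0.0, 0.133]]
contact_force: [-0.7, -0.8, 0.1]
opening: 0.0424
```

```bash
python3 -c "
from h import *
delta(-.09,-.022,.002,8)"
```

```text
now rail [-0.1493 -0.0218] z 0.0018 t 3.6333 F [-0.73 -0.79  0.12]
turn [ 0.06 -0.38 -0.03] shift [ 0.0077 -0.0003  0.0588]
```

Call:
{"name": "servo_tool", "arguments": {"targets": [[0, 0, 0, 0.001, 0, 0.008, 0.5], [0, 0, 0, 0.002, 0, 0.016, 0.5], [0, 0, 0, 0.003, 0, 0.024, 0.5], [0, 0, 0, 0.004, 0, 0.03, 0.5], [0, 0, 0, 0.005, 0, 0.036, 0.5]]}}

```text
time_s: 4.05
eef_pos: [0.4921, -0.0146, 0.0012]
eef_rot: [[0.13, -0.069, 0.989], [0.01, 0.998, 0.069], [-0.991, 0.001, 0.131]]
contact_force: [-3.2, -0.2, 1.1]
opening: 0.0426
```

```bash
python3 -c "
from h import *
delta(-.07,-.022,.0015,8)
p=snap('scene','s2.png')
c=p['color'][100:290,140:370,::-1];cv2.imwrite('pics/s2c.png',cv2.resize(c,None,fx=3,fy=3))"
```

```text
now rail [-0.1131 -0.0214] z 0.0012 t 4.05 F [-3.18 -0.21  1.14]
turn [ 0.07 -0.5  -0.07] shift [ 0.0053 -0.0006  0.0428]
```

View pics/s2c.png

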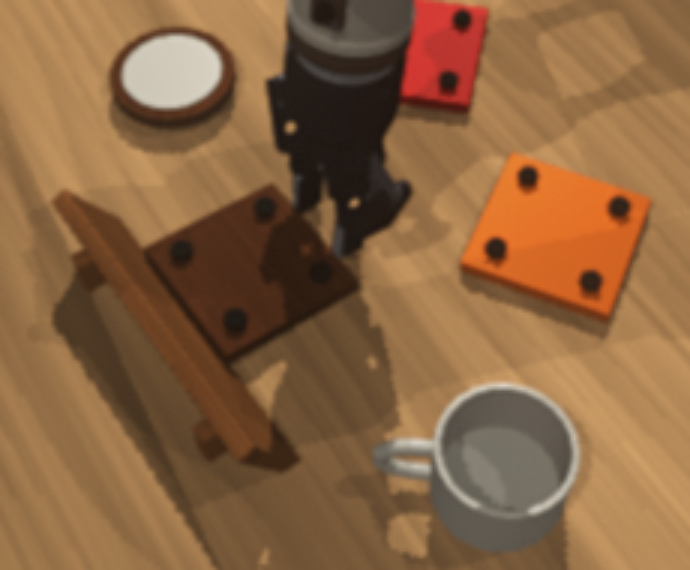

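The trivet's far edge sits square at the rail foot (crop 190,300) and the fingers are still on the near edge. I keep pushing.

Call:
{"name": "servo_tool", "arguments": {"targets": [[0, 0, 0, 0.001, 0, 0.008, 0.5], [0, 0, 0, 0.002, 0, 0.016, 0.5], [0, 0, 0, 0.003, 0, 0.024, 0.5], [0, 0, 0, 0.004, 0, 0.032, 0.5], [0, 0, 0, 0.005, 0, 0.04, 0.5]]}}

```text
time_s: 4.52
eef_pos: [0.5345, -0.012, 0.002]
eef_rot: [[0.133, -0.069, 0.989], [0.01, 0.998, 0.068], [-0.991, 0.0, 0.133]]
contact_force: [-0.6, 0.1, -0.4]
opening: 0.0427
```

```bash
python3 -c "
from h import *
delta(-.035,-.022,.0015,8)
p=snap('scene','s3.png')
c=p['color'][100:290,140:370,::-1];cv2.imwrite('pics/s3c.png',cv2.resize(c,None,fx=3,fy=3))"
```

```text
now rail [-0.0706 -0.0218] z 0.002 t 4.5167 F [-0.58  0.12 -0.41]
turn [ 0.06 -0.36 -0.03] shift [ 0.0052 -0.0003  0.0353]
```

View pics/s3c.png

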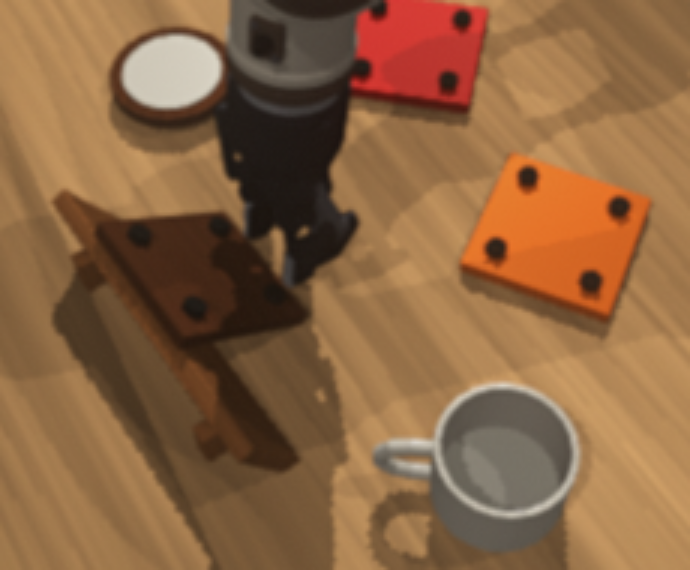

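It is climbing squarely. I continue.

Call:
{"name": "servo_tool", "arguments": {"targets": [[0, 0, 0, 0.002, 0, 0.007, 0.5], [0, 0, 0, 0.003, 0, 0.014, 0.5], [0, 0, 0, 0.004, 0, 0.021, 0.5], [0, 0, 0, 0.005, 0, 0.028, 0.5], [0, 0, 0, 0.0055, 0, 0.034, 0.5]]}}

```text
time_s: 4.98
eef_pos: [0.5715, -0.0099, 0.0019]
eef_rot: [[0.135, -0.069, 0.988], [0.009, 0.998, 0.068], [-0.991, -0.0, 0.136]]
contact_force: [-1.6, 0.0, -0.5]
opening: 0.0433
```

```bash
python3 -c "
from h import *
delta(-.022,-.022,.0015,8)
p=snap('scene','s4.png')
c=p['color'][100:290,140:370,::-1];cv2.imwrite('pics/s4c.png',cv2.resize(c,None,fx=3,fy=3))"
```

```text
now rail [-0.0336 -0.0222] z 0.0019 t 4.9833 F [-1.61  0.04 -0.49]
turn [ 0.06 -0.2   0.02] shift [0.002  0.0002 0.0115]
```

View pics/s4c.png

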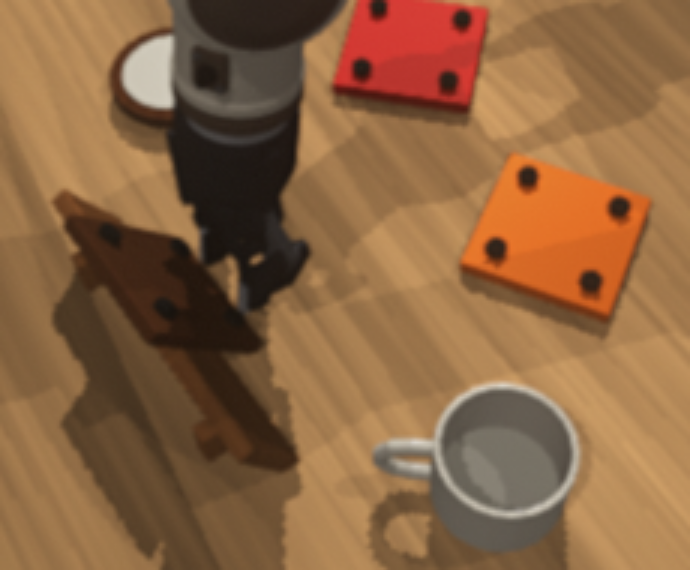

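Call:
{"name": "servo_tool", "arguments": {"targets": [[0, 0, 0, 0.001, 0, 0.003, 0.5], [0, 0, 0, 0.0015, 0, 0.006, 0.5], [0, 0, 0, 0.002, 0, 0.008, 0.5], [0, 0, 0, 0.002, 0, 0.01, 0.5]]}}

```text
time_s: 5.37
eef_pos: [0.5828, -0.0094, 0.0017]
eef_rot: [[0.137, -0.069, 0.988], [0.009, 0.998, 0.068], [-0.991, -0.001, 0.137]]
contact_force: [-2.0, -0.6, -0.8]
opening: 0.0426
```

```bash
python3 -c "
from h import *
delta(-.022,-.022,.0015,8)
p=snap('scene','s5.png')
c=p['color'][100:290,140:370,::-1];cv2.imwrite('pics/s5c.png',cv2.resize(c,None,fx=3,fy=3))
p=snap('top','t5.png');w=world(p)[110:210,220:310].reshape(-1,3);w=w[(w[:,2]>.065)&(w[:,2]<.115)]
q=np.array([np.r_[railxy(a),a[2]] for a in w]);q=q[q[:,0]>.0];print(len(q),q.min(0),q.max(0))"
```

```text
now rail [-0.0222 -0.0224] z 0.0017 t 5.3667 F [-2.   -0.57 -0.82]
turn [ 0.05 -0.11  0.04] shift [0.0003 0.0004 0.0002]
155 [ 0.01934019 -0.07520009  0.06675836] [0.05037714 0.034355   0.10160612]
```

View pics/s5c.png

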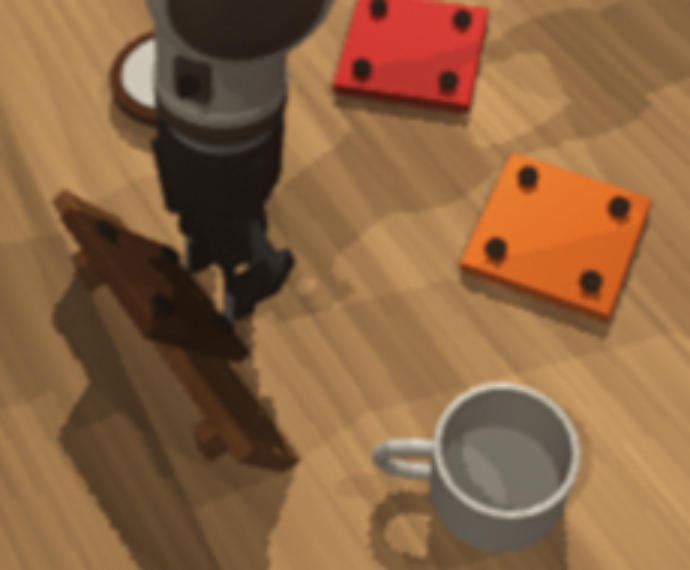

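The trivet leans flush: top edge at z≈0.10, 50 mm behind the foot, as specified. I press a little more, hold, then back off.

Call:
{"name": "servo_tool", "arguments": {"targets": [[0, 0, 0, 0, 0, 0.001, 0.5], [0, 0, 0, 0, 0, 0.001, 0.5], [0, 0, 0, 0, 0, 0.001, 0.5], [0, 0, 0, 0, 0, 0.001, 0.5], [0, 0, 0, 0, 0, 0.001, 0.5]]}}

```text
time_s: 5.88
eef_pos: [0.5841, -0.0093, 0.0021]
eef_rot: [[0.138, -0.069, 0.988], [0.009, 0.998, 0.068], [-0.99, -0.001, 0.138]]
contact_force: [-1.5, 0.4, 0.7]
opening: 0.0428
```

Call:
{"name": "servo_tool", "arguments": {"targets": [[0, 0, 0, 0, 0, -0.003, 0.5], [0, 0, 0, 0, 0, -0.007, 0.5], [0, 0, 0, 0, 0, -0.011, 0.5], [0, 0, 0, 0, 0, -0.015, 0.5], [0, 0, 0, 0, 0, -0.015, 0.5]]}}

```text
time_s: 6.3
eef_pos: [0.568, -0.0102, -0.0005]
eef_rot: [[0.136, -0.069, 0.988], [0.009, 0.998, 0.068], [-0.991, -0.001, 0.137]]
contact_force: [-0.3, -0.8, -0.2]
opening: 0.0429
```

```bash
cat >> h.py <<'E'
def top(f):
    p=snap('top',f);w=world(p)[110:210,220:310].reshape(-1,3);w=w[(w[:,2]>.065)&(w[:,2]<.115)]
    q=np.array([np.r_[railxy(a),a[2]] for a in w]);q=q[q[:,0]>.0];print(len(q),q.min(0),q.max(0))
E
python3 -c "
from h import *
delta(-.022,-.022,.0015,8)
p=snap('scene','s6.png')
c=p['color'][100:290,140:370,::-1];cv2.imwrite('pics/s6c.png',cv2.resize(c,None,fx=3,fy=3))
top('t6.png');delta(-.08,-.022,.0015,8)"
```

```text
now rail [-0.0371 -0.0222] z -0.0005 t 6.3 F [-0.29 -0.82 -0.22]
turn [ 0.04 -0.14  0.02] shift [0.0001 0.0002 0.0152]
462 [ 0.01903784 -0.07492232  0.06642802] [0.050319   0.03504249 0.10473468]
now rail [-0.0361 -0.0225] z 0.0 t 6.4 F [-0.1   0.88  0.18]
turn [ 0.04 -0.06  0.05] shift [-0.0076  0.0005 -0.0433]
```

View pics/s6c.png

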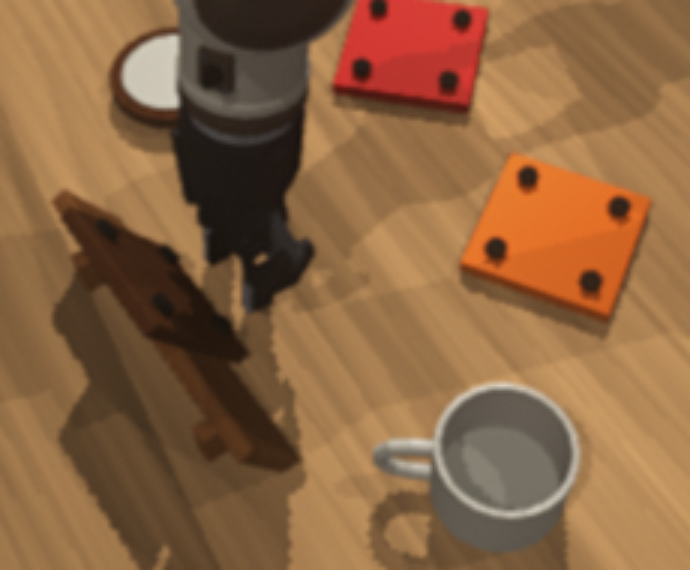

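The trivet stays leaning on its own. I withdraw backwards, go up, and pass over to the far side.

Call:
{"name": "servo_tool", "arguments": {"targets": [[0, 0, 0, -0.01, 0, -0.02, 0.5], [0, 0, 0, -0.03, 0, -0.045, 0.5], [0, 0, 0, -0.065, 0, -0.05, 0.5], [0, 0, 0, -0.105, 0, -0.05, 0.5], [0, 0, 0, -0.145, 0, -0.05, 0.5]]}}

```text
time_s: 6.82
eef_pos: [0.4982, -0.0148, 0.1374]
eef_rot: [[0.136, -0.068, 0.988], [0.009, 0.998, 0.068], [-0.991, -0.0, 0.136]]
contact_force: [1.1, -0.1, 0.8]
opening: 0.0426
```

Call:
{"name": "servo_tool", "arguments": {"targets": [[0, 7.8, 0, -0.04, 0, 0, 0.5], [0, 7.8, 0, -0.08, 0, 0, 0.5], [0, 7.8, 0, -0.1, 0, 0, 0.5], [0, 7.8, 0, -0.1, 0, 0, 0.5]]}}

```text
time_s: 7.15
eef_pos: [0.4881, -0.0166, 0.2436]
eef_rot: [[0.013, -0.069, 0.998], [-0.004, 0.998, 0.069], [-1.0, -0.005, 0.012]]
contact_force: [0.3, -0.7, 0.0]
opening: 0.0425
```

```bash
python3 -c "
from h import *
delta(.09,-.022,.22,0);top('t7.png')"
```

```text
now rail [-0.1173 -0.0232] z 0.2436 t 7.15 F [ 0.3  -0.72  0.03]
turn [0.04 0.7  0.26] shift [0.0261 0.0011 0.207 ]Traceback (most recent call last):
  File "<string>", line 3, in <module>
    delta(.09,-.022,.22,0);top('t7.png')
                           ~~~^^^^^^^^^^
  File "h.py", line 24, in top
    q=np.array([np.r_[railxy(a),a[2]] for a in w]);q=q[q[:,0]>.0];print(len(q),q.min(0),q.max(0))
                                                       ~^^^^^
IndexError: too many indices for array: array is 1-dimensional, but 2 were indexed
```

Call:
{"name": "servo_tool", "arguments": {"targets": [[0, 0.7, 0.2, 0.02, 0.001, 0.04, 0.5], [0, 0.7, 0.2, 0.02, 0.001, 0.08, 0.5], [0, 0.7, 0.2, 0.02, 0.001, 0.12, 0.5], [0, 0.7, 0.2, 0.02, 0.001, 0.16, 0.5], [0, 0.7, 0.2, 0.02, 0.001, 0.2, 0.5]]}}

```text
time_s: 7.62
eef_pos: [0.6872, -0.0012, 0.219]
eef_rot: [[-0.008, -0.068, 0.998], [0.001, 0.998, 0.068], [-1.0, 0.001, -0.007]]
contact_force: [1.0, 0.8, 1.0]
opening: 0.0432
```

Call:
{"name": "servo_tool", "arguments": {"targets": [[0, 0, 0, 0, 0, 0.01, 0.5], [0, 0, 0, 0, 0, 0.01, 0.5]]}}

```text
time_s: 7.78
eef_pos: [0.698, -0.0001, 0.2145]
eef_rot: [[-0.012, -0.069, 0.998], [0.002, 0.998, 0.069], [-1.0, 0.003, -0.012]]
contact_force: [0.3, 0.2, -1.1]
opening: 0.0426
```

```bash
python3 -c "
from h import *
delta(.09,-.022,.085,0)
p=snap('scene','s7.png')
p=snap('top','t7.png')"
```

```text
now rail [ 0.0933 -0.021 ] z 0.2145 t 7.7833 F [ 0.3   0.15 -1.08]
turn [ 0.05 -0.68 -0.16] shift [ 0.1296 -0.0013 -0.0018]
```

View pics/s7.png

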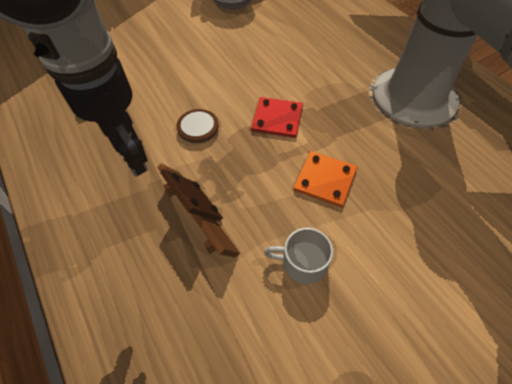

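The trivet (scene 195,195) is still leaning, and the tool is above and behind it. I descend.

Call:
{"name": "servo_tool", "arguments": {"targets": [[0, -0.7, 0, 0.035, -0.001, 0, 0.5], [0, -0.7, 0, 0.07, -0.001, 0, 0.5], [0, -0.7, 0, 0.1, -0.001, 0, 0.5], [0, -0.7, 0, 0.13, -0.001, 0, 0.5], [0, -0.7, 0, 0.133, -0.001, 0, 0.5]]}}

```text
time_s: 8.3
eef_pos: [0.6885, -0.0004, 0.0765]
eef_rot: [[-0.012, -0.068, 0.998], [0.004, 0.998, 0.068], [-1.0, 0.005, -0.011]]
contact_force: [-1.6, 0.3, -1.1]
opening: 0.0429
```

```bash
python3 -c "
from h import *
delta(.05,-.022,.08,0)"
```

```text
now rail [ 0.0838 -0.0207] z 0.0765 t 8.3 F [-1.58  0.27 -1.1 ]
turn [ 0.01 -0.65 -0.3 ] shift [-0.0031 -0.0013 -0.0339]
```

Call:
{"name": "servo_tool", "arguments": {"targets": [[0, -0.6, 0, -0.002, 0, -0.01, 0.5], [0, -0.6, 0, -0.003, 0, -0.019, 0.5], [0, -0.6, 0, -0.003, 0, -0.026, 0.5], [0, -0.6, 0, -0.003, 0, -0.032, 0.5], [0, -0.6, 0, -0.003, 0, -0.038, 0.5]]}}

```text
time_s: 8.72
eef_pos: [0.6508, -0.0032, 0.0817]
eef_rot: [[0.001, -0.068, 0.998], [0.005, 0.998, 0.068], [-1.0, 0.005, 0.002]]
contact_force: [0.4, 0.6, 0.3]
opening: 0.0426
```

```bash
python3 -c "
from h import *
delta(.0,-.022,.085,0)
p=snap('scene','s8.png')
c=p['color'][100:290,110:340,::-1];cv2.imwrite('pics/s8c.png',cv2.resize(c,None,fx=3,fy=3))"
```

```text
now rail [ 0.046  -0.0209] z 0.0817 t 8.7167 F [0.39 0.57 0.3 ]
turn [ 0.    0.09 -0.26] shift [-0.0034 -0.0011 -0.046 ]
```

View pics/s8c.png

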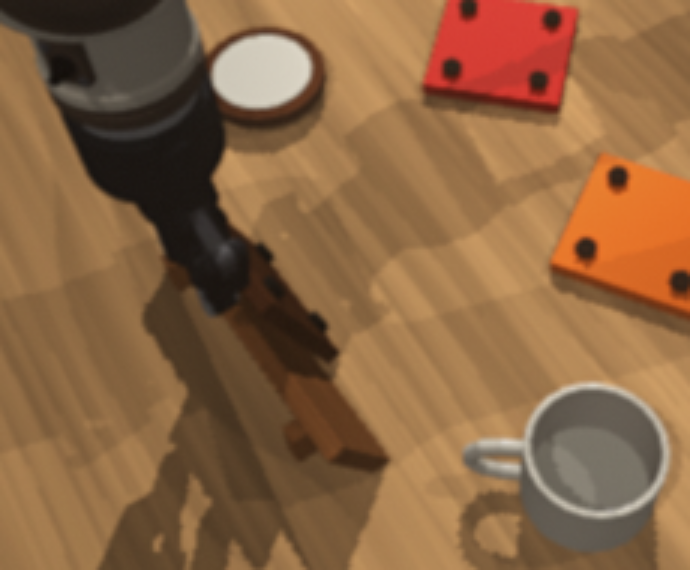

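The trivet is rotating upright around its bottom edge. I carry on past vertical.

Call:
{"name": "servo_tool", "arguments": {"targets": [[0, 0, 0, -0.001, 0, -0.008, 0.5], [0, 0, 0, -0.002, 0, -0.016, 0.5], [0, 0, 0, -0.003, 0, -0.024, 0.5], [0, 0, 0, -0.003, 0, -0.032, 0.5], [0, 0, 0, -0.003, 0, -0.04, 0.5]]}}

```text
time_s: 9.18
eef_pos: [0.6092, -0.006, 0.0843]
eef_rot: [[-0.0, -0.068, 0.998], [0.005, 0.998, 0.068], [-1.0, 0.005, -0.0]]
contact_force: [-0.1, -0.0, 0.3]
opening: 0.0426
```

```bash
python3 -c "
from h import *
delta(-.03,-.022,.085,0)
p=snap('scene','s9.png')
c=p['color'][100:290,110:340,::-1];cv2.imwrite('pics/s9c.png',cv2.resize(c,None,fx=3,fy=3))"
```

```text
now rail [ 0.0043 -0.0208] z 0.0843 t 9.1833 F [-0.06 -0.03  0.27]
turn [ 0.   -0.01 -0.28] shift [-0.0007 -0.0012 -0.0343]
```

View pics/s9c.png

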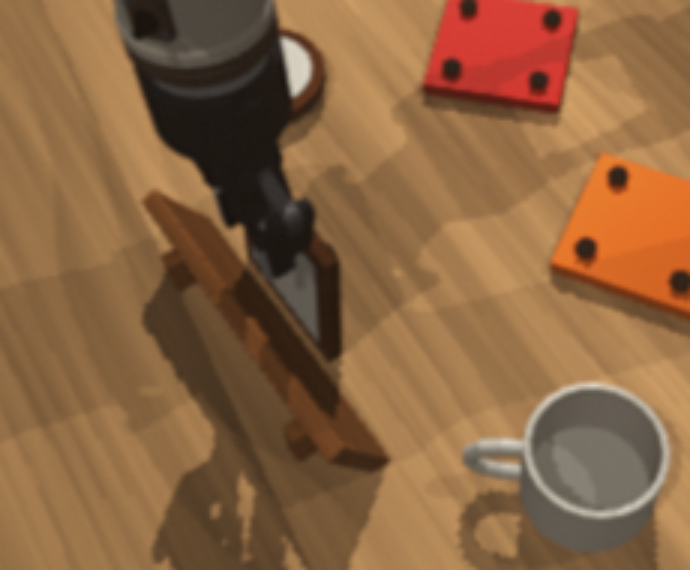

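Call:
{"name": "servo_tool", "arguments": {"targets": [[0, 0, 0, -0.001, 0, -0.008, 0.5], [0, 0, 0, -0.001, 0, -0.016, 0.5], [0, 0, 0, -0.001, 0, -0.024, 0.5], [0, 0, 0, -0.001, 0, -0.03, 0.5], [0, 0, 0, -0.001, 0, -0.036, 0.5]]}}

```text
time_s: 9.65
eef_pos: [0.5712, -0.0083, 0.0849]
eef_rot: [[-0.003, -0.068, 0.998], [0.005, 0.998, 0.068], [-1.0, 0.005, -0.002]]
contact_force: [-0.5, -0.3, 0.5]
opening: 0.0426
```

```bash
python3 -c "
from h import *
delta(-.03,-.022,.25,0)
p=snap('scene','s10.png')
c=p['color'][100:290,110:340,::-1];cv2.imwrite('pics/s10c.png',cv2.resize(c,None,fx=3,fy=3))"
```

```text
now rail [-0.0338 -0.0206] z 0.0849 t 9.65 F [-0.53 -0.25  0.46]
turn [ 0.01 -0.13 -0.3 ] shift [-0.1651 -0.0006  0.0034]
```

View pics/s10c.png

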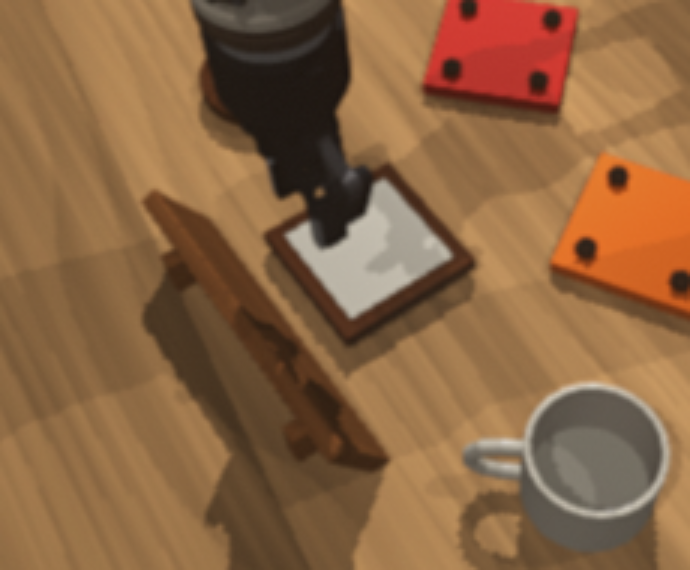

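The trivet now lies tile up before the rail (crop 365,255). I lift away clear of the camera's view and check.

Call:
{"name": "servo_tool", "arguments": {"targets": [[0, 0, 0, -0.03, 0, 0, 0.5], [0, 0, 0, -0.07, 0, 0, 0.5], [0, 0, 0, -0.11, 0, 0, 0.5], [0, 0, 0, -0.15, 0, 0, 0.5], [0, 0, 0, -0.165, 0, 0, 0.5]]}}

```text
time_s: 10.12
eef_pos: [0.5736, -0.0097, 0.2569]
eef_rot: [[0.006, -0.068, 0.998], [0.003, 0.998, 0.068], [-1.0, 0.002, 0.007]]
contact_force: [0.7, -0.0, 0.6]
opening: 0.0426
```

Call:
{"name": "servo_tool", "arguments": {"targets": [[0, 0, 0, 0, 0.035, -0.03, 0.5], [0, 0, 0, 0, 0.07, -0.06, 0.5], [0, 0, 0, 0, 0.105, -0.09, 0.5], [0, 0, 0, 0, 0.14, -0.12, 0.5], [0, 0, 0, 0, 0.17, -0.14, 0.5]]}}

```text
time_s: 10.53
eef_pos: [0.4273, 0.1432, 0.2565]
eef_rot: [[0.007, -0.067, 0.998], [0.003, 0.998, 0.067], [-1.0, 0.003, 0.007]]
contact_force: [1.3, 0.5, -0.1]
opening: 0.0424
```

Call:
{"name": "servo_tool", "arguments": {"targets": [[0, 0, 0, 0, 0.04, 0, 0.5], [0, 0, 0, 0, 0.08, 0, 0.5], [0, 0, 0, 0, 0.12, 0, 0.5], [0, 0, 0, 0, 0.15, 0, 0.5], [0, 0, 0, 0, 0.15, 0, 0.5]]}}

```text
time_s: 10.95
eef_pos: [0.416, 0.2974, 0.2569]
eef_rot: [[0.007, -0.073, 0.997], [0.005, 0.997, 0.072], [-1.0, 0.005, 0.007]]
contact_force: [0.3, -0.4, 0.5]
opening: 0.0427
```

```bash
python3 -c "
from h import *
print(arm.state()['contact_force'],arm.state()['time_s'])
p=snap('top','t11.png');W=world(p)
def reg(u0,u1,v0,v1,z0,z1):
    w=W[v0:v1,u0:u1].reshape(-1,3); return w[(w[:,2]>z0)&(w[:,2]<z1)]
for n,a in dict(tri=(225,300,146,208,.0135,.03),rnd=(312,362,153,205,.006,.03),cup=(145,205,150,205,.03,.08)).items():
    w=reg(*a);
    if n=='tri': w=w[np.array([railxy(q)[0] for q in w])<-.005]
    r=cv2.minAreaRect((w[:,:2]*1000).astype(np.float32)); print(n,len(w),r,np.median(w,0),railxy(np.array(r[0])/1000))
    if n=='tri':
        m=w.mean(0);print('normal',np.linalg.svd(w-m,full_matrices=False)[2][2],np.percentile(w[:,2],[5,95]))
"
```

```text
[ 0.28037253 -0.3845176   0.46346838] 10.95
tri 1801 ((529.7041625976562, -10.287487030029297), (110.17249298095703, 109.76924896240234), 3.9725747108459473) [ 0.52885393 -0.01043015  0.01791289] [-0.07531087 -0.01971084]
normal [-0.00371811  0.00107397 -0.99999251] [0.01469318 0.02104849]
rnd 1202 ((516.6273803710938, -200.30743408203125), (98.70408630371094, 98.65734100341797), 29.64021110534668) [ 0.51604544 -0.19911189  0.01788837] [-0.10128164 -0.20840133]
cup 399 ((512.0641479492188, 211.38650512695312), (84.9517593383789, 108.92845153808594), 82.69111633300781) [0.51377068 0.20612522 0.05472529] [-0.07783282  0.20264961]
```

View pics/t11.png

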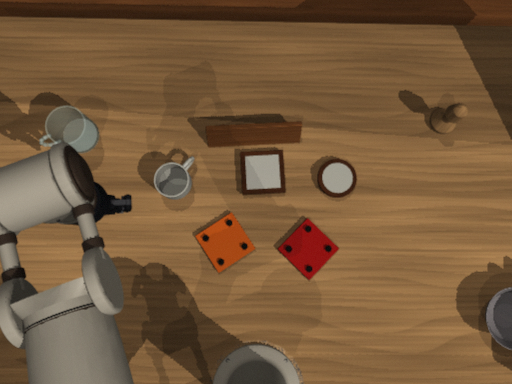

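The square trivet is flat and tile up (263,172), 18 mm high and 75 mm before the foot. The cup (173,180) and round trivet (337,178) are where they were, and the arm is clear. I hand the job in.

Call:
{"name": "servo_tool", "arguments": {"targets": [[0, 0, 0, 0, 0, 0, 0.5], [0, 0, 0, 0, 0, 0, 0.5], [0, 0, 0, 0, 0, 0, 0.5]]}}

```text
time_s: 11.25
eef_pos: [0.4167, 0.2942, 0.2568]
eef_rot: [[0.007, -0.07, 0.998], [0.003, 0.998, 0.07], [-1.0, 0.003, 0.007]]
contact_force: [-0.9, 0.0, -0.7]
opening: 0.0422
```

```bash
python3 -c "
from bench import arm
print(arm.close_job())"
```

```text
the job is handed in; nothing more can be done
None
```

The square trivet now lies flat on its feet, tile up, in front of the rail, and I handed the job in at about 11 s. I pushed its near edge with two half-open fingers until it climbed the rail and leaned there, with its top edge about 0.10 m high and 50 mm behind the foot. It kept leaning after I let go. I then tipped its top edge back from behind.

- **Square trivet:** the last check put the tile centre about 18 mm high and level to within about 0.3°. It is 75 mm before the foot and 20 mm to the side of the rail's middle.
- **Bystanders:** the median positions of the round trivet and teacup agree with the start to within about 2 mm. The rectangle fitted round the teacup and handle came out differently (centre about 12 mm off, different angle), which I put down to the fit being ambiguous. In the last picture the cup stands at the same pixels as before.
- **Robot:** it ended clear of everything, and the force reading was only noise. The largest force reading I saw was about 14 N, when the fingertips touched the counter.
- **Failed check:** one depth check during the withdrawal found no points, probably because the arm blocked the view. The next picture showed the trivet still leaning.

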